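Stow the power bank in the desk carousel

TASK

Gently turn the desk carousel until its one empty bay faces the front, straight towards the robot's edge of the desk. Then press down the far end of the power bank in the black desk tray (the end by the thumb scoop) so that its other end tips up, take it by the raised end, and set it down flat and right way up on the floor of the empty bay, without dropping it. Leave the bay facing the front, and everything else on the desk where it is.

Things in the scene. Friction and masses are not known exactly. Their poses are not given: they have to be found in the camera images.
- carousel: fixed round foot of the desk carousel, left or right on the desk; origin on the desk on the vertical turning axis, axes parallel to the world's. On it turns a bamboo disc of radius 140 mm, its top (the bays' floor) 33 mm above the desk, with a hub of radius 25 mm (top 88 mm above the desk). Four dividers from hub to rim make four quarter-circle bays, open above and at the rim
- turntable (a joint): angle of the disc, rad, counter-clockwise from above. 0 (or whole turns) = the empty bay's middle line points along -x from the axis, to the front; its two dividers lie 45 degrees either side, the others 90 degrees further round. Turns endlessly both ways, needs 0.15 N m (1 to 2 N sideways on a divider near the rim), stops where it is left
- bay (a point): point on the floor of the empty bay (33 mm above the desk), on its middle line, 88 mm from the axis; turns with the disc; its -x axis points outwards along the bay's middle line
- post (a point): top centre of one of the four round posts (14 mm diameter, top 75 mm above the desk, centred 130 mm from the axis) that end the dividers. Dividers are 6 mm thick, tops 73 mm above the desk. This post is at the empty bay's clockwise edge seen from above
- fittings (a point): point on the floor of the bay opposite the empty one, 80 mm from the axis. The three other bays hold a note block (here), a clip pot, and an eraser with a sharpener: all fixed, not to be taken out, tops below 70 mm above the desk, 45 to 110 mm from the axis, within 30 mm either side of their bay's middle line
- tray: fixed black desk tray, flat top 40 mm above the desk, 180 mm long along its x; left or right on the desk, yaw varies within 26 degrees. Origin on the desk under the middle of the power bank's starting place; +x is away from the robot. It reaches 60 mm to -y and 95 mm to +y; a pen (9 mm thick) is fixed on top along x at y = 80 mm
- well (a point): point straight above the tray's origin, 24 mm above the desk, axes as the tray's. The well runs from x = -41 to 47 mm, y = -24 to 24 mm; for x below 2.2 mm its floor is a firm ledge at this height, beyond that it is hollow, its floor 6 mm above the desk
- scoop (a point): middle of the floor of the thumb scoop in the tray's top, beyond the far (+x) end of the well, 55 mm from the well's middle; 30 mm wide, 17 mm long, 6 mm deep
- powerbank: loose aluminium power bank, a flat bar 80 x 46 x 16 mm (x, y, z), about 110 g; origin at the centre of its underside, x along the tray's x at the start. It lies in the well, top flush with the tray's top, 1 mm free at each side, so it cannot be gripped there
- press_end (a point): point on the power bank's top, 10 mm from its far (+x) end, over the hollow: press here, lightly (under 3 N) and about 15 mm down; the bar rocks over the ledge's edge to about 27 degrees and stays so when let go
- raised_end (a point): point in the middle of the power bank's thickness and width, 10 mm from its near (-x) end; once tipped, this end's top edge stands about 18 mm above the tray's top and it can be pinched across its 46 mm width
- stapler: black desk stapler, 130 x 34 x 50 mm; origin under its centre; loose, stands in the middle, near the robot; to be left alone
- mouse: black computer mouse, 105 x 58 x 30 mm; origin under its centre; loose, stands in the middle, further away, between the carousel and the tray; to be left alone
- mug: black mug, 82 mm across, 92 mm high; origin under its centre; loose, stands at the far side, a little right; to be left alone
- jar: closed glass jar with a steel lid, 68 mm across, 75 mm high; origin under its centre; loose, stands at the far side, a little left; to be left alone
- tape: grey tape dispenser, 140 x 50 x 72 mm; origin under its centre; loose, stands at the right, beyond the notebook; to be left alone
- calculator: grey desk calculator, 150 x 90 x 20 mm; origin under its centre; loose, stands at the left; to be left alone
- notebook: closed grey notebook, 150 x 100 x 15 mm; origin under its centre; loose, stands at the right; to be left alone
Not all that is in view belongs to the job. Several things have the shape of the powerbank; the one meant has the colours described above.

How it is judged:
By the outcome, as a careful person would: the job done as asked, in the order asked, and still so for the second after the job is handed in, with the robot touching nothing.
It also fails if it takes over 67 s, if anything falls off the work surface, if the arm or the gripper's body presses on something with over 40 N, if the wrist force passes 120 N, or if a joint passes its speed limit or range.

ROBOT

A 6-joint arm with a two-finger parallel gripper is mounted at the origin on the work surface. World frame = base frame: x ahead of the robot, y to its left, z up, the work surface at z = 0. Lengths are in m, angles in degrees, forces in N, time in s.
With the tool pointing down it reaches from about 0.35 to 0.775 m from the base axis. Payload 5.5 kg.
Tool frame: the origin (TCP) lies between the finger pads; the fingertips stand 19 mm ahead of it and the grasp point (between the pads) is the TCP; z points along the fingers, y is the line along which they close (so a half turn about z gives the same grasp; the last joint's range is limited). The gripper opens to 85 mm and grips with 20 to 120 N. Pads are 22 mm wide; open, the fingers measure 114 mm over their backs; the gripper's body (76 mm by 85 mm) begins 54 mm behind the grasp point. The pads swing forward as they close: fully open they stand 13 mm farther back than shut.
Start: joints at [58.293, 17.945, 2.641, 74.691, 0, 82.002], TCP at [0.231, 0.527, 0.22] pointing down, gripper open.
Joint ranges: [-158.12, 158.12], [-49.38, 96.58], [-58.88, 72.47], [-126.05, 133.96], [-84.25, 85.87], [-180, 180]. Speed limits (degrees/s): [147.25, 147.25, 180, 180, 180, 180].

INTERFACE

Orientations are given as [roll, pitch, yaw] about the fixed x, y, z axes, in that order (R = Rz(yaw) Ry(pitch) Rx(roll)).
In Python, from workcell import get_obs, get_image, camera_info, finish_job gives the robot as it stands.
- The arm moves only by the tool drive_tool, never from a script. Its argument "commands" is a list that holds one entry, the list of rows, each a list of 7 numbers: the turn, a rotation vector about the world's x, y, z in rad, then the shift along the world's x, y, z in cm, then the finger opening in cm, from 0 to 8.54. In form: [[[rx, ry, rz, tx, ty, tz, jaw], ...]]. A call has 1 to 8 rows; each row is the pose to reach, as a shift and turn from the pose commanded when the call began; what a row does not reach only later rows make up. A row lasts 1/10 s, in which the tool goes at most 50 mm and 8.59 degrees, less where a joint would pass 70% of its speed; a pose out of reach is approached as far as the arm can. A call with a gripper value outside its range is refused whole. The fingers move at their own pace and stop on an object; "newtons" is the grip in N (left out, the last holds). Time passes only in rows, so rows that repeat a pose let the fingers close. It gives the time, the measured TCP pose, the force, the opening and the grip force at its end, in the units of the state.
- get_obs(): the state, without advancing time (a new reading comes with each control period).
- get_image(name): name is "scene" or "top" or "wrist"; returns the picture (400x640x3 uint8, red, green, blue); there is no depth.
- camera_info(name): a dict with "camera_matrix" (3x3 intrinsics, pixels), "xyz" and "rotation" of the camera in the world. Camera axes: x right, y down, z forward; pixel columns grow to the right and rows downward; lengths in m; the calibration is good to about 2 mm. A picture is of the moment at which its call begins: read the wrist's pose just before it. camera_info takes no time and is no camera call; for the wrist camera it gives the pose at the moment of the call.
- finish_job(): hands the job in; it is judged then, once.
The state is a dict: "clock": time; "joint_positions": joint angles; "joint_velocities": joint speeds; "effort": joint torques, N m; "ee_pos": TCP position; "eef_rot": TCP orientation; "contact_force": force on the tool from outside, world axes, zero at the start; "ft_torque": the same for the moment, N m; "opening": finger opening in m; "gripper_force": force on a finger pad.
Only numpy, scipy, OpenCV 4.12 (cv2) and the standard library are available. Lean on these libraries where they do the work, as an engineer would, in place of code of your own. Each camera call takes 0.05 s, during which the arm holds its last target. There are 200 camera calls.

## Working session

There is one attempt and no reset: what is moved stays moved. The work goes in short steps, Python scripts to look and compute and a tool call to move; the robot and the scene stay as the last step left them, time stands still between calls to the robot, and variables do not carry over. Pictures are saved under pics/ and viewed, at most 10 in all, crops included, and the job is handed in when it is done.

Besides the shell and the picture viewer there is one more tool, called after ">>>" as name(argument=value, ...), one argument or row to a line, values as JSON. drive_tool: Moves the arm, as the interface text tells. Its arguments: {"type":"object","properties":{"commands":{"type":"array","items":{"type":"array","items":{"type":"array","items":{"type":"number"}}}},"newtons":{"type":"number"}},"required":["commands"]}

```bash
mkdir -p pics; python3 - <<'E'
from workcell import *
import cv2,numpy as np
for n in("top","scene"):
    im=get_image(n); cv2.imwrite(f"pics/{n}0.png",cv2.cvtColor(im,cv2.COLOR_RGB2BGR))
    c=camera_info(n); print(n,np.round(c["camera_matrix"],1).tolist(),np.round(c["xyz"],4),np.round(c["rotation"],4).tolist())
print(get_obs())
E
```

```text
top [[481.2, 0.0, 318.9], [0.0, 481.2, 196.0], [0.0, 0.0, 1.0]] [0.2562 0.006  1.8156] [-170.1577, 0.2615, -90.742]
scene [[467.5, 0.0, 320.2], [0.0, 467.5, 199.7], [0.0, 0.0, 1.0]] [1.0705 0.8462 1.3252] [-141.1793, -0.5408, 149.9991]
{'clock': 0.1, 'joint_positions': array([ 5.82911590e+01,  1.79880496e+01,  2.58378065e+00,  7.46911869e+01,
       -7.48085571e-04,  8.20050097e+01]), 'joint_velocities': array([-0.02615952, -0.10385492,  0.12200064, -0.05841541,  0.06942549,
       -0.01855762]), 'effort': array([ 2.97080886e-03, -4.81727135e+01,  2.99242723e+01,  1.27875773e-02,
       -5.02127330e-05, -6.75389558e-06]), 'ee_pos': array([0.23097517, 0.52605005, 0.2193848 ]), 'eef_rot': array([-1.79905368e+02, -1.25358040e-02,  1.56286140e+02]), 'contact_force': array([0.86547039, 0.2759555 , 0.06372385]), 'ft_torque': array([-0.02685276,  0.00163735, -0.0706888 ]), 'gripper_force': 0.0, 'opening': 0.08520252267512352}
```

View pics/top0.png

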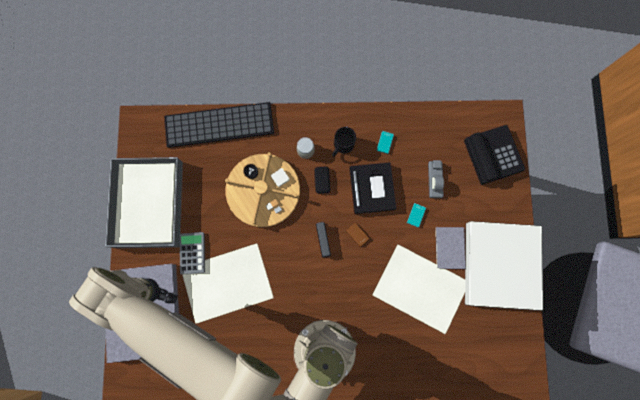

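View pics/scene0.png

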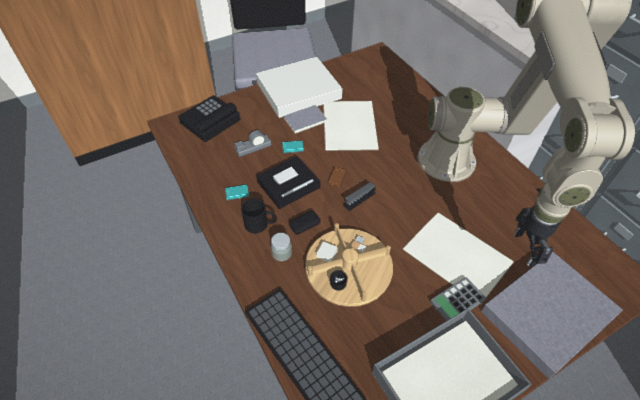

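```bash
cat > h.py <<'E'
from workcell import *
import cv2,numpy as np
from scipy.spatial.transform import Rotation as R
def cam(n):
    c=camera_info(n); r=np.array(c["rotation"]); 
    r=R.from_euler("xyz",r,degrees=True).as_matrix() if r.shape==(3,) else r
    return np.array(c["camera_matrix"]),np.array(c["xyz"]),r
def ray(c,uv,z):
    K,t,r=c; d=r@np.linalg.inv(K)@np.array([uv[0],uv[1],1.]); return t+d*(z-t[2])/d[2]
def proj(c,p):
    K,t,r=c; q=K@(r.T@(np.array(p)-t)); return q[:2]/q[2]
def save(n,im): cv2.imwrite(n,cv2.cvtColor(im,cv2.COLOR_RGB2BGR))
E
python3 - <<'E'
from h import *
c=cam("top"); im=cv2.imread("pics/top0.png")
print(proj(c,[0,0,0]))
cr=im[145:240,215:405]; cv2.imwrite("pics/crop1.png",cv2.resize(cr,None,fx=4.2,fy=4.2,interpolation=cv2.INTER_CUBIC))
hsv=cv2.cvtColor(im,cv2.COLOR_BGR2HSV)
# disc
m=cv2.inRange(hsv,(10,60,130),(30,200,255)); m[:,:215]=0;m[:,305:]=0;m[:145]=0;m[235:]=0
m=cv2.morphologyEx(m,cv2.MORPH_CLOSE,np.ones((7,7)))
k=max(cv2.findContours(m,0,2)[0],key=cv2.contourArea); print(cv2.fitEllipse(cv2.convexHull(k)))
e=cv2.fitEllipse(cv2.convexHull(k)); print("disc",ray(c,e[0],.033),e[1][0]/2/481*1.78)
# tray
m=(im[145:240,340:405].max(2)<60).astype(np.uint8)
k=max(cv2.findContours(m,0,2)[0],key=cv2.contourArea)+np.array([340,145]); b=cv2.boxPoints(cv2.minAreaRect(k))
for p in b: print("tray",p,ray(c,p,.04))
m=(im[160:215,364:392].min(2)>120).astype(np.uint8)
k=max(cv2.findContours(m,0,2)[0],key=cv2.contourArea)+np.array([364,160]); r_=cv2.minAreaRect(k)
print("pb",ray(c,r_[0],.04),[ray(c,p,.04)[:2].round(4).tolist() for p in cv2.boxPoints(r_)])
E
```

```text
[323.71364724 351.17603083]
((261.8028869628906, 189.5267333984375), (73.39991760253906, 75.06388092041016), 58.988067626953125)
disc [0.59328837 0.22491866 0.033     ] 0.13581273735189142
tray [348.86218 166.04431] [ 0.67784108 -0.10491486  0.04      ]
tray [399.0072  160.31345] [ 0.69745729 -0.29545074  0.04      ]
tray [404.9734 212.5173] [ 0.49759645 -0.30935951  0.04      ]
tray [354.82837 218.24817] [ 0.47866131 -0.12236878  0.04      ]
pb [ 0.59758124 -0.20891998  0.04      ] [[0.636, -0.181], [0.6415, -0.2295], [0.5594, -0.2366], [0.554, -0.1885]]
```

View pics/crop1.png

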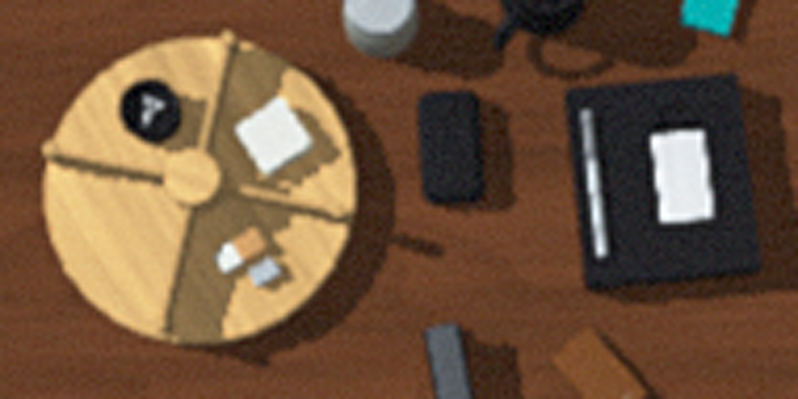

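The top view shows the carousel hub at crop px (192,178), with posts at about (48,150), (228,38), (348,217) and (172,335). The empty bay is at lower left, and the white power bank is at crop px (682,176) in the tray, with the scoop at its upper end. Next I compute the turn needed.

```bash
python3 - <<'E'
from h import *
c=cam("top")
f=lambda p,z:ray(c,np.array(p)/4.2+[215,145],z)[:2]
hub=f((192,178),.088); print("hub",hub)
for p in [(48,150),(228,38),(348,217),(172,335)]:
    q=f(p,.075); d=q-[.593,.2245]; print(p,q.round(3),np.hypot(*d).round(3),np.degrees(np.arctan2(d[1],d[0])).round(1), np.degrees(np.arctan2(*(q-hub)[::-1])).round(1))
for n,p,z in (("mouse",(452,147),.03),("stapler",(448,365),.05)): print(n,f(p,z))
E
```

```text
hub [0.59092762 0.22220465]
(48, 150) [0.62  0.351] 0.129 77.8 77.1
(228, 38) [0.72  0.193] 0.13 -14.0 -12.9
(348, 217) [0.557 0.087] 0.142 -104.7 -104.2
(172, 335) [0.455 0.24 ] 0.139 173.5 172.5
mouse [ 0.62738932 -0.0048986 ]
stapler [0.42852322 0.00150565]
```

>>> drive_tool(
  commands=[
    [[0,0,0.14,4,-5,0,0],[0,0,0.28,8,-10,0,0],[0,0,0.41,12,-15,0,0],[0,0,0.41,16,-20,0,0],[0,0,0.41,20,-25,0,0],[0,0,0.41,22,-28,0,0],[0,0,0.41,22,-28,0,0]],
  ],
)

```text
clock: 0.8
ee_pos: [0.4439, 0.2552, 0.2199]
eef_rot: [180.0, -0.0, 179.8]
contact_force: [1.1, 0.9, 0.6]
opening: 0.0003
gripper_force: 0.0
```

```bash
python3 - <<'E'
from h import *
c=cam("wrist"); save("pics/w1.png",get_image("wrist")); print(c)
for a in (77,-13,-103,167):
    a=np.radians(a); print(proj(c,[.592+.13*np.cos(a),.223+.13*np.sin(a),.075]))
print(proj(c,[.592,.223,.088]))
E
```

```text
(array([[335.57635949,   0.        , 319.77193816],
       [  0.        , 335.57635949, 200.24990623],
       [  0.        ,   0.        ,   1.        ]]), array([0.36595832, 0.25455285, 0.37325345]), array([[ 4.10295075e-03,  9.51466184e-01,  3.07725961e-01],
       [ 9.99991084e-01, -3.59657673e-03, -2.21266035e-03],
       [-9.98511467e-04,  3.07732296e-01, -9.51472457e-01]]))
[409.15919422 339.96647226]
[269.27889881 408.91211116]
[166.81172184 293.74431842]
[318.06007146 203.21394233]
[289.91765755 325.61182807]
```

View pics/w1.png

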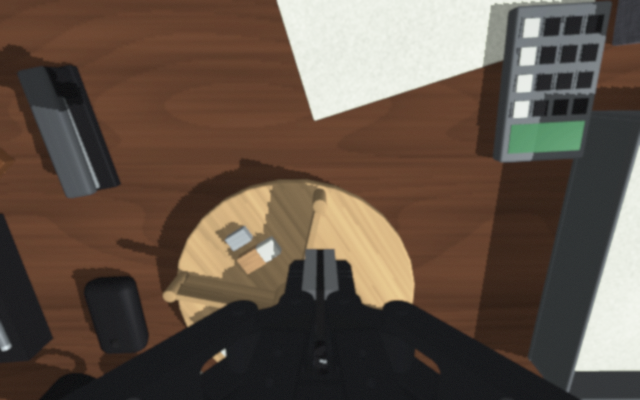

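Post B is at about (319,196) against a predicted (318,203), and the left post is at (170,290) against (167,294). The model holds: the disc must turn about +58°. I'll go down into the empty bay beside divider B.

>>> drive_tool(
  commands=[
    [[0,0,-0.11,2.5,1.3,0,0],[0,0,-0.22,5.1,2.6,-2,0],[0,0,-0.22,5.1,2.6,-6,0],[0,0,-0.22,5.1,2.6,-10,0],[0,0,-0.22,5.1,2.6,-13,0],[0,0,-0.22,5.1,2.6,-15,0],[0,0,-0.22,5.1,2.6,-15.5,0],[0,0,-0.22,5.1,2.6,-15.5,0]],
  ],
)

```text
clock: 1.65
ee_pos: [0.4935, 0.2829, 0.0644]
eef_rot: [-179.9, -0.1, 167.2]
contact_force: [0.0, -0.3, 0.7]
opening: -0.0001
gripper_force: 0.0
```

```bash
python3 - <<'E'
from h import *
A=np.array([.592,.223]); s=.012
p0=get_obs(); print(p0["ee_pos"],p0["eef_rot"],p0["contact_force"])
for f in range(155,231,3):
    a=np.radians(f);u=np.array([np.cos(a),np.sin(a)]);t=np.array([-u[1],u[0]])
    print(f,((A+.108*u-s*t-p0["ee_pos"][:2])*100).round(2),round(np.radians(f-167),3))
E
```

```text
[0.49345886 0.28287842 0.06442568] [-1.79933282e+02 -1.04768800e-01  1.67182733e+02] [ 0.02306904 -0.3450749   0.71478777]
155 [ 0.57 -0.34] -0.209
158 [ 0.29 -0.83] -0.157
161 [ 0.03 -1.34] -0.105
164 [-0.2  -1.86] -0.052
167 [-0.4  -2.39] 0.0
170 [-0.57 -2.93] 0.052
173 [-0.72 -3.48] 0.105
176 [-0.84 -4.04] 0.157
179 [-0.92 -4.6 ] 0.209
182 [-0.98 -5.17] 0.262
185 [-1.01 -5.73] 0.314
188 [-1.01 -6.3 ] 0.367
191 [-0.98 -6.87] 0.419
194 [-0.92 -7.44] 0.471
197 [-0.82 -8.  ] 0.524
200 [-0.7  -8.55] 0.576
203 [-0.56 -9.1 ] 0.628
206 [-0.38 -9.64] 0.681
209 [ -0.17 -10.17] 0.733
212 [  0.06 -10.69] 0.785
215 [  0.32 -11.2 ] 0.838
218 [  0.6  -11.69] 0.89
221 [  0.92 -12.17] 0.942
224 [  1.25 -12.63] 0.995
227 [  1.61 -13.07] 1.047
230 [  1.99 -13.49] 1.1
```

>>> drive_tool(
  commands=[
    [[0,0,0,0,-1.3,0,0],[0,0,0,-0.3,-2.0,0,0],[0,0,0,-0.4,-2.4,0,0],[0,0,0.05,-0.6,-2.9,0,0],[0,0,0.1,-0.7,-3.5,0,0],[0,0,0.16,-0.84,-4.0,0,0],[0,0,0.21,-0.92,-4.6,0,0],[0,0,0.26,-0.98,-5.2,0,0]],
  ],
)

```text
clock: 2.45
ee_pos: [0.4848, 0.2305, 0.0661]
eef_rot: [180.0, 0.1, -177.8]
contact_force: [-0.5, 0.7, -1.1]
opening: -0.0002
gripper_force: 0.0
```

>>> drive_tool(
  commands=[
    [[0,0,0.05,0,-0.56,0,0],[0,0,0.1,0,-1.13,0,0],[0,0,0.16,0,-1.7,0,0],[0,0,0.21,0.06,-2.27,0,0],[0,0,0.26,0.16,-2.83,0,0],[0,0,0.31,0.28,-3.4,0,0],[0,0,0.37,0.42,-3.93,0,0],[0,0,0.42,0.6,-4.47,0,0]],
  ],
)

```text
clock: 3.25
ee_pos: [0.4908, 0.1858, 0.0661]
eef_rot: [-180.0, 0.1, -153.8]
contact_force: [-0.4, -0.2, -0.3]
opening: 0.0001
gripper_force: 0.0
```

>>> drive_tool(
  commands=[
    [[0,0,0.05,0.21,-0.53,0,0],[0,0,0.1,0.44,-1.05,0,0],[0,0,0.16,0.7,-1.56,0,0],[0,0,0.21,0.98,-2.05,0,0],[0,0,0.23,1.08,-2.2,0,0],[0,0,0.23,1.08,-2.2,0,0]],
  ],
)

```text
clock: 3.85
ee_pos: [0.5016, 0.164, 0.0658]
eef_rot: [-180.0, 0.1, -140.8]
contact_force: [0.3, 0.7, 0.2]
opening: 0.0001
gripper_force: 0.0
```

```bash
python3 - <<'E'
from h import *
p=get_obs(); print(p["ee_pos"],p["eef_rot"],p["contact_force"])
save("pics/w2.png",get_image("wrist"))
im=get_image("top");cv2.imwrite("pics/t2.png",cv2.resize(cv2.cvtColor(im,4)[145:240,215:305],None,fx=6,fy=6,interpolation=2))
E
```

```text
[0.50162832 0.16396377 0.06580753] [-1.79979519e+02  5.15673581e-02 -1.40754071e+02] [0.30489286 0.66014605 0.23469042]
```

View pics/t2.png

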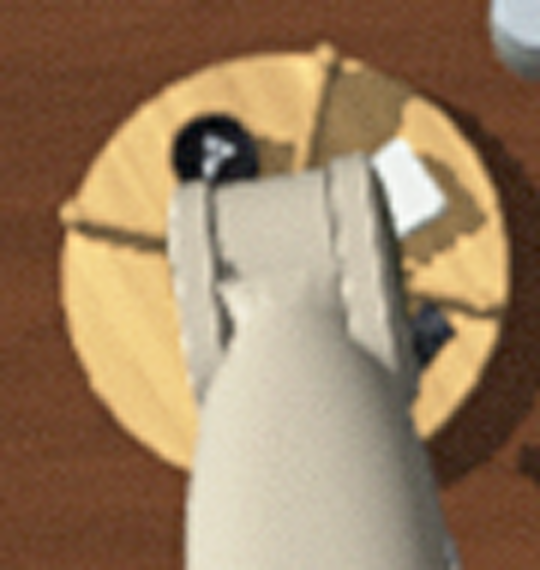

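The top view shows the disc has not turned: the left post is still at (70,213)/6. I'll check the wrist view.

View pics/w2.png

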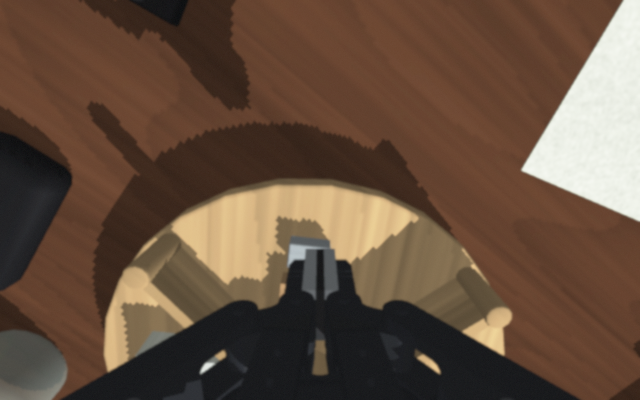

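```bash
python3 - <<'E'
from h import *
c=cam("wrist"); A=np.array([.592,.223])
o=get_obs();print(o["ee_pos"],o["joint_positions"].round(1),c[1])
tip=o["ee_pos"]+R.from_euler("xyz",o["eef_rot"],degrees=True).apply([0,0,.019]);print(tip,proj(c,tip))
for a in range(0,360,5):
    r=np.radians(a); u=np.r_[A+.13*np.array([np.cos(r),np.sin(r)])]
    p=proj(c,[*u,.075])
    if 0<p[0]<640 and p[1]<400 and a%5==0: print(a,p.round(0))
for q in ((498,317),(133,277)):
    g=ray(c,q,.075)[:2]-A; print(q,np.hypot(*g),np.degrees(np.arctan2(g[1],g[0])))
E
```

```text
[0.50131512 0.16429421 0.0655322 ] [  9.4  18.4 -19.5  52.1   0.  -29.8] [0.44100708 0.11336807 0.21875923]
[0.5013219  0.16429938 0.0465322 ] [322.36736136 239.61496418]
140 [531. 398.]
145 [530. 382.]
150 [527. 367.]
155 [522. 351.]
160 [516. 335.]
165 [507. 320.]
170 [496. 305.]
175 [483. 290.]
180 [467. 277.]
185 [450. 264.]
190 [432. 253.]
195 [411. 243.]
200 [389. 235.]
205 [366. 229.]
210 [342. 224.]
215 [318. 221.]
220 [293. 221.]
225 [269. 222.]
230 [244. 225.]
235 [221. 230.]
240 [199. 237.]
245 [178. 246.]
250 [158. 256.]
255 [140. 268.]
260 [125. 281.]
265 [111. 294.]
270 [ 99. 309.]
275 [ 89. 324.]
280 [ 82. 340.]
285 [ 76. 355.]
290 [ 73. 371.]
295 [ 71. 387.]
(498, 317) 0.12722018993861064 166.80438449040776
(133, 277) 0.1287152411373958 -102.10231206980208
```

```bash
python3 - <<'E'
from h import *
A=np.array([.592,.223]); p=get_obs()["ee_pos"]
for f in [215,225]+list(range(234,315,3)):
    a=np.radians(f);u=np.array([np.cos(a),np.sin(a)])
    print(f,((A+.12*u-p[:2])*100).round(2),round(np.radians(f-219),2))
E
```

```text
215 [-0.76 -1.01] -0.07
225 [ 0.58 -2.61] 0.1
234 [ 2.02 -3.84] 0.26
237 [ 2.53 -4.19] 0.31
240 [ 3.07 -4.52] 0.37
243 [ 3.62 -4.82] 0.42
246 [ 4.19 -5.09] 0.47
249 [ 4.77 -5.33] 0.52
252 [ 5.36 -5.54] 0.58
255 [ 5.96 -5.72] 0.63
258 [ 6.57 -5.87] 0.68
261 [ 7.19 -5.98] 0.73
264 [ 7.81 -6.06] 0.79
267 [ 8.44 -6.11] 0.84
270 [ 9.07 -6.13] 0.89
273 [ 9.7  -6.11] 0.94
276 [10.32 -6.06] 0.99
279 [10.95 -5.98] 1.05
282 [11.56 -5.87] 1.1
285 [12.17 -5.72] 1.15
288 [12.78 -5.54] 1.2
291 [13.37 -5.33] 1.26
294 [13.95 -5.09] 1.31
297 [14.52 -4.82] 1.36
300 [15.07 -4.52] 1.41
303 [15.6  -4.19] 1.47
306 [16.12 -3.84] 1.52
309 [16.62 -3.46] 1.57
312 [17.1  -3.05] 1.62
```

>>> drive_tool(
  commands=[
    [[0,0,0,-0.5,-0.4,0,0],[0,0,0,-0.8,-0.9,0,0],[0,0,0.05,-0.2,-1.8,0,0],[0,0,0.1,0.5,-2.5,0,0],[0,0,0.2,1.3,-3.4,0,0],[0,0,0.26,2.0,-3.8,-0.3,0],[0,0,0.26,2.0,-3.8,-0.6,0]],
  ],
)

```text
clock: 4.65
ee_pos: [0.5219, 0.1256, 0.0592]
eef_rot: [-180.0, 0.0, -125.9]
contact_force: [-0.3, 0.4, 0.3]
opening: 0.0003
gripper_force: 0.0
```

>>> drive_tool(
  commands=[
    [[0,0,0.05,0.5,-0.35,0,0],[0,0,0.1,1.05,-0.7,0,0],[0,0,0.16,1.6,-1.0,0,0],[0,0,0.21,2.2,-1.25,0,0],[0,0,0.26,2.75,-1.5,0,0],[0,0,0.31,3.35,-1.7,0,0],[0,0,0.37,3.95,-1.9,0,0],[0,0,0.42,4.55,-2.03,0,0]],
  ],
)

```text
clock: 5.45
ee_pos: [0.5653, 0.1061, 0.0588]
eef_rot: [179.9, -0.0, -101.7]
contact_force: [-1.4, -0.4, 0.1]
opening: -0.0
gripper_force: 0.7
```

```bash
cat >> h.py <<'E'
def ref(im,p,n=7):
    g=cv2.cvtColor(im,cv2.COLOR_RGB2GRAY); return g
E
python3 - <<'E'
from h import *
o=get_obs();print(o["contact_force"],o["ee_pos"],o["ft_torque"])
a=cv2.cvtColor(get_image("wrist"),4);b=cv2.resize(cv2.cvtColor(get_image("top"),4)[145:240,215:305],(400,422),interpolation=2)
a=cv2.resize(a,(400,250)); b=b[:250+172]
out=np.zeros((422,800,3),np.uint8);out[:250,:400]=a;out[:,400:]=b;cv2.imwrite("pics/c3.png",out)
E
```

```text
[-1.35827578 -0.3804963   0.07420184] [0.56534799 0.1060818  0.05877075] [-0.14235239  0.37100561 -0.0881518 ]
```

View pics/c3.png

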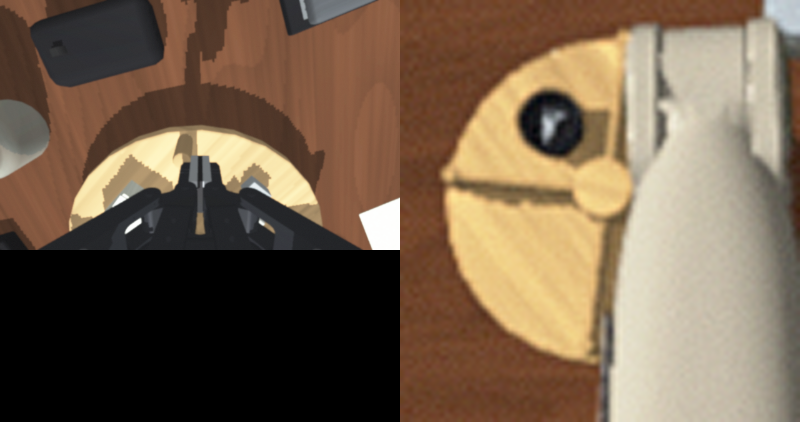

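The disc is turning now: the left post in the top view has moved about 5°, and the contact force is 1.4 N. I'll continue the sweep.

>>> drive_tool(
  commands=[
    [[0,0,0.05,0.62,-0.11,0,0],[0,0,0.1,1.24,-0.19,0,0],[0,0,0.16,1.87,-0.24,0,0],[0,0,0.21,2.5,-0.26,0,0],[0,0,0.26,3.13,-0.24,0,0],[0,0,0.31,3.75,-0.19,0,0],[0,0,0.37,4.38,-0.11,0,0],[0,0,0.42,5.0,0,0,0]],
  ],
)

```text
clock: 6.35
ee_pos: [0.6155, 0.1059, 0.0587]
eef_rot: [179.9, -0.0, -77.7]
contact_force: [-1.2, -1.6, -0.6]
opening: 0.0003
gripper_force: 0.7
```

>>> drive_tool(
  commands=[
    [[0,0,0.05,0.6,0.15,0,0],[0,0,0.1,1.2,0.33,0,0],[0,0,0.16,1.8,0.54,0,0],[0,0,0.21,2.4,0.78,0,0],[0,0,0.26,2.95,1.05,0,0],[0,0,0.31,3.5,1.35,0,0],[0,0,0.31,3.5,1.35,0,0]],
  ],
)

```text
clock: 7.05
ee_pos: [0.6516, 0.1199, 0.0589]
eef_rot: [180.0, 0.0, -60.0]
contact_force: [-0.3, 0.0, 0.4]
opening: -0.0003
gripper_force: 0.0
```

```bash
python3 - <<'E'
from h import *
o=get_obs();print(o["contact_force"],o["ee_pos"],o["eef_rot"])
c=cam("top");A=[.592,.223]
im=get_image("top");save("pics/t4.png",im)
save("pics/w4.png",get_image("wrist"));b=cv2.resize(cv2.cvtColor(im,4)[145:240,215:305],(568,600),interpolation=2)
for a in (135,225): print(a,(proj(c,[A[0]+.13*np.cos(np.radians(a)),A[1]+.13*np.sin(np.radians(a)),.075])-[215,145])*6.31)
cv2.imwrite("pics/t4c.png",b)
E
```

```text
[-0.32658092  0.00068701  0.35344038] [0.65156331 0.11992332 0.05888653] [ 1.79978023e+02  1.88744675e-02 -5.99756361e+01]
135 [129.86975322 428.01558384]
225 [447.46765529 423.7387974 ]
```

View pics/t4c.png

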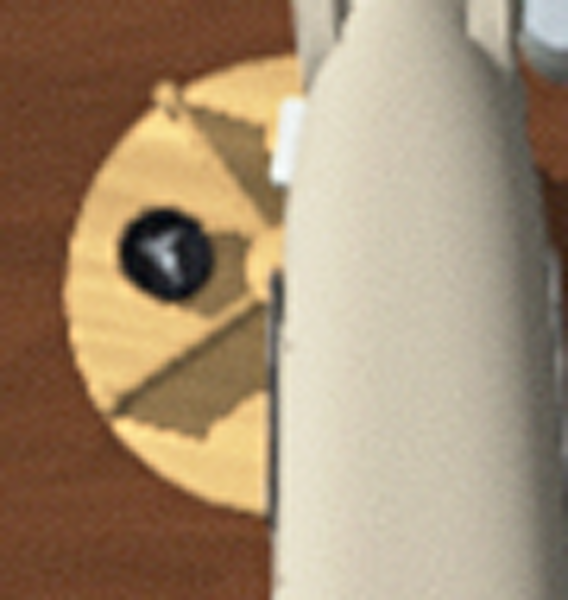

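Post A is at (118,408) against a target of (130,428), so about 6° remain. I'll push that far, back off, and rise.

>>> drive_tool(
  commands=[
    [[0,0,0.03,0.27,0.16,0,0],[0,0,0.05,0.53,0.33,0,0],[0,0,0.08,0.8,0.5,0,0],[0,0,0.1,1.05,0.68,0,0],[0,0,0.1,1.05,0.68,0,0],[0,0,0.05,0.4,0.2,0,0],[0,0,0,-0.2,-0.3,0,0],[0,0,0,-0.2,-0.3,3,0]],
  ],
)

```text
clock: 7.95
ee_pos: [0.6461, 0.1159, 0.0851]
eef_rot: [179.6, 0.2, -60.0]
contact_force: [-0.3, -0.4, -0.5]
opening: 0.0005
gripper_force: 0.0
```

>>> drive_tool(
  commands=[
    [[0,0,0,0,0,4,0],[0,0,-0.15,0,0,9,0],[0,0,-0.3,-3,-3,13,0],[0,0,-0.45,-6,-5,15,0],[0,0,-0.6,-10,-6,15,0],[0,0,-0.75,-14,-7,15,0],[0,0,-0.9,-18,-8,15,0],[0,0,-1.05,-22,-9,15,0]],
  ],
)

```text
clock: 8.75
ee_pos: [0.4287, 0.0262, 0.2396]
eef_rot: [-179.9, 0.0, -120.4]
contact_force: [-0.3, -0.3, 1.3]
opening: 0.0003
gripper_force: 0.0
```

```bash
python3 - <<'E'
from h import *
o=get_obs();print(o["contact_force"],o["ee_pos"],o["eef_rot"])
A=[.592,.223]
c=cam("top");im=get_image("top");save("pics/t5.png",im)
f=6.2
b=cv2.resize(cv2.cvtColor(im,4)[145:240,215:343],None,fx=f,fy=f,interpolation=2)
for a in (45,135,225,315):
  p=(proj(c,[A[0]+.13*np.cos(np.radians(a)),A[1]+.13*np.sin(np.radians(a)),.075])-[215,145])*f
  print(a,p.round())
  if a>100: cv2.circle(b,tuple(int(x) for x in p),4,(255,0,0),1)
cv2.imwrite("pics/t5c.png",b)
w=cam("wrist");save("pics/w5.png",get_image("wrist"));print(proj(w,[*A,.088]),[proj(w,[A[0]+.13*np.cos(np.radians(a)),A[1]+.13*np.sin(np.radians(a)),.075]) for a in (135,225)])
E
```

```text
[-0.25894185 -0.28083809  1.33241216] [0.42870886 0.02617527 0.23960935] [-1.79901910e+02  4.47236861e-02 -1.20413871e+02]
45 [133. 117.]
135 [128. 421.]
225 [440. 416.]
315 [439. 112.]
[281.20399326 394.49798037] [array([385.3014097 , 405.21631896]), array([307.70135413, 294.4808757 ])]
```

View pics/t5c.png

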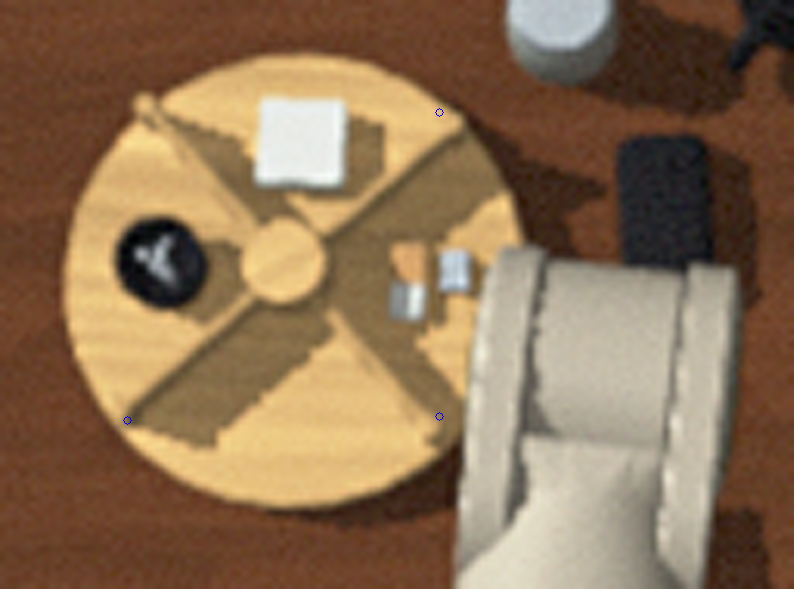

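The posts now show at (145,105), (135,412), (460,125) and (437,437), about 4° short counter-clockwise. I'll get the turn numerically from how far the note block and pot centroids have moved.

```bash
cat >> h.py <<'E'
A=np.array([.592,.223])
def ang(fn):
    im=cv2.imread(fn);c=cam("top");o={}
    for n,m,z in (("block",im.min(2)>195,.06),("pot",im.max(2)<70,.06)):
        m=m.astype(np.uint8);H,W=m.shape;yy,xx=np.mgrid[:H,:W];q=proj(c,[*A,.05])
        m[np.hypot(xx-q[0],yy-q[1])>30]=0
        k=max(cv2.findContours(cv2.morphologyEx(m,cv2.MORPH_CLOSE,np.ones((3,3))),0,2)[0],key=cv2.contourArea);M=cv2.moments(k)
        g=ray(c,(M["m10"]/M["m00"],M["m01"]/M["m00"]),z)[:2]-A
        o[n]=(round(np.degrees(np.arctan2(g[1],g[0])),1),round(np.hypot(*g),3),M["m00"])
    return o
E
python3 - <<'E'
from h import *
for f in("top0","t2","t5"): print(f,ang(f"pics/{f}.png"))
# wrist post candidates: shade along post circle at z=.075, r=.13 for w5
import workcell
w=cam("wrist");g=cv2.cvtColor(cv2.imread("pics/w5.png"),6)
for a in range(205,245,2):
    p=proj(w,[A[0]+.13*np.cos(np.radians(a)),A[1]+.13*np.sin(np.radians(a)),.075]);x,y=p.astype(int)
    if 0<=y<399: print(a,x,y,g[y-1:y+2,x-1:x+2].mean().round())
E
```

```text
top0 {'block': (np.float64(-57.0), np.float64(0.08), 145.5), 'pot': (np.float64(31.4), np.float64(0.078), 139.0)}Traceback (most recent call last):
  File "<stdin>", line 2, in <module>
  File "h.py", line 21, in ang
    k=max(cv2.findContours(cv2.morphologyEx(m,cv2.MORPH_CLOSE,np.ones((3,3))),0,2)[0],key=cv2.contourArea);M=cv2.moments(k)
ValueError: max() iterable argument is empty
```

```bash
python3 - <<'E'
from h import *
print(ang("pics/t5.png"))
w=cam("wrist");g=cv2.cvtColor(cv2.imread("pics/w5.png"),6)
for a in range(205,245,2):
    x,y=proj(w,[A[0]+.13*np.cos(np.radians(a)),A[1]+.13*np.sin(np.radians(a)),.075]).astype(int)
    if 0<=y<399: print(a,x,y,g[y-1:y+2,x-1:x+2].mean().round())
E
```

```text
{'block': (np.float64(-4.0), np.float64(0.081), 148.0), 'pot': (np.float64(85.0), np.float64(0.077), 139.0)}
205 347 306 25.0
207 343 304 27.0
209 340 302 27.0
211 336 301 26.0
213 333 299 26.0
215 329 298 27.0
217 325 296 76.0
219 321 295 29.0
221 317 294 41.0
223 313 293 98.0
225 309 292 77.0
227 305 291 57.0
229 301 290 39.0
231 297 289 26.0
233 293 289 26.0
235 289 288 25.0
237 285 288 100.0
239 280 288 190.0
241 276 288 196.0
243 272 288 186.0
```

Block and pot both say about 4° short (block -4.0°). I'll go back into the eraser bay and nudge the same divider 4°.

>>> drive_tool(
  commands=[
    [[0,0,0.15,4,1,0,0],[0,0,0.3,8,2,0,0],[0,0,0.45,12,3,0,0],[0,0,0.6,16,4,0,0],[0,0,0.75,19,6.5,0,0],[0,0,0.9,21,8,-3,0],[0,0,1.05,21.5,8.5,-7,0],[0,0,1.05,21.5,8.5,-11,0]],
  ],
)

```text
clock: 9.65
ee_pos: [0.6475, 0.113, 0.1278]
eef_rot: [-179.8, -0.1, -59.6]
contact_force: [0.0, -0.5, 0.0]
opening: 0.0
gripper_force: 0.0
```

>>> drive_tool(
  commands=[
    [[0,0,0,0,0,-3,0],[0,0,0,0,0,-6,0],[0,0,0,0,0,-7,0],[0,0,0,0,0,-7,0],[0,0,0.05,0.9,0.7,-7,0]],
  ],
)

```text
clock: 10.15
ee_pos: [0.6542, 0.1181, 0.0605]
eef_rot: [-180.0, -0.0, -57.0]
contact_force: [0.4, 0.0, 0.4]
opening: -0.0
gripper_force: 0.0
```

>>> drive_tool(
  commands=[
    [[0,0,0.02,0.4,0.3,0,0],[0,0,0.05,0.8,0.6,0,0],[0,0,0.08,1.2,0.9,0,0],[0,0,0.1,1.5,1.2,0,0],[0,0,0.1,1.5,1.2,0,0],[0,0,0.1,1.5,1.2,0,0]],
  ],
)

```text
clock: 10.75
ee_pos: [0.6688, 0.1307, 0.0592]
eef_rot: [-180.0, 0.0, -51.3]
contact_force: [0.3, 0.0, 0.1]
opening: 0.0
gripper_force: 0.0
```

>>> drive_tool(
  commands=[
    [[0,0,-0.05,-0.8,-0.6,0,0],[0,0,-0.1,-1.7,-1.4,0,0],[0,0,-0.1,-1.7,-1.4,4,0],[0,0,-0.15,-1.7,-1.4,9,0],[0,0,-0.3,-5,-4,13,0],[0,0,-0.45,-8,-9,17,0],[0,0,-0.6,-11,-14,17,0],[0,0,-0.75,-13,-19,17,0]],
  ],
)

```text
clock: 11.55
ee_pos: [0.5539, -0.0276, 0.2288]
eef_rot: [-179.8, -0.0, -94.5]
contact_force: [0.5, -0.7, -1.0]
opening: -0.0004
gripper_force: 0.0
```

```bash
python3 - <<'E'
from h import *
o=get_obs();print(o["clock"],o["contact_force"],o["ee_pos"],o["eef_rot"])
save("pics/t6.png",get_image("top"));save("pics/w6.png",get_image("wrist"));print(ang("pics/t6.png"))
E
```

```text
11.55 [ 0.4532171  -0.72318067 -0.97812463] [ 0.55387859 -0.02761131  0.22875107] [-1.79786203e+02 -1.86421053e-02 -9.45336160e+01]
{'block': (np.float64(0.3), np.float64(0.082), 155.0), 'pot': (np.float64(88.9), np.float64(0.077), 138.0)}
```

Turntable is at about 0° (block 0.3°). Now the tray.

>>> drive_tool(
  commands=[
    [[0,0,-0.15,0,-2,1,0],[0,0,-0.3,-1,-4,1,0],[0,0,-0.45,-2,-6,1,0],[0,0,-0.6,-3,-8,1,0],[0,0,-0.75,-4,-10,1,0],[0,0,-0.9,-5,-12,1,0],[0,0,-1.05,-6,-14,1,0],[0,0,-1.2,-6.5,-16,1,0]],
  ],
)

```text
clock: 12.45
ee_pos: [0.4887, -0.1871, 0.2364]
eef_rot: [180.0, 0.0, -163.3]
contact_force: [-0.2, 0.1, 0.4]
opening: -0.0003
gripper_force: 0.0
```

>>> drive_tool(
  commands=[
    [[0,0,-0.15,-1,-1,0,0],[0,0,-0.2,-1.5,-2,0,0],[0,0,-0.2,-1.5,-2,0,0]],
  ],
)

```text
clock: 12.75
ee_pos: [0.474, -0.2076, 0.2364]
eef_rot: [180.0, 0.0, -174.5]
contact_force: [0.3, 0.2, 0.8]
opening: 0.0003
gripper_force: 0.0
```

```bash
python3 - <<'E'
from h import *
o=get_obs();print(o["ee_pos"],o["eef_rot"])
w=cam("wrist");im=get_image("wrist");save("pics/w7.png",im)
k=[(.554,-.1885),(.636,-.181),(.6415,-.2295),(.5594,-.2366)]
print("pred",[proj(w,[*p,.04]).round().tolist() for p in k])
m=(im.min(2)>120).astype(np.uint8);q=proj(w,[.58,-.209,.04]);print(q)
n,l,s,ce=cv2.connectedComponentsWithStats(m)
for i in range(1,n):
    if s[i,4]>500: print(s[i],ce[i].round(),im[l==i].mean(0).round())
E
```

```text
[ 0.4740329  -0.20758378  0.23635347] [ 1.79991721e+02  1.33620030e-03 -1.74463289e+02]
pred [[331.0, 239.0], [330.0, 301.0], [290.0, 302.0], [288.0, 240.0]]
[310.95759059 257.90802189]
[    0     0   131   126 12889] [67. 61.] [182. 184. 194.]
[ 155    0  151   75 5839] [241.  25.] [250. 250. 248.]
[  87  219   67  110 4372] [127. 273.] [159. 166. 169.]
[375 223  12  86 594] [380. 263.] [189. 197. 200.]
[ 545  230   69   99 3085] [576. 279.] [241. 223. 172.]
[290 240  41  23 589] [306. 248.] [223. 226. 227.]
[601 277  27  38 690] [613. 294.] [201. 188. 165.]
[ 583  346   57   39 1287] [619. 369.] [224. 209. 173.]
```

View pics/w7.png

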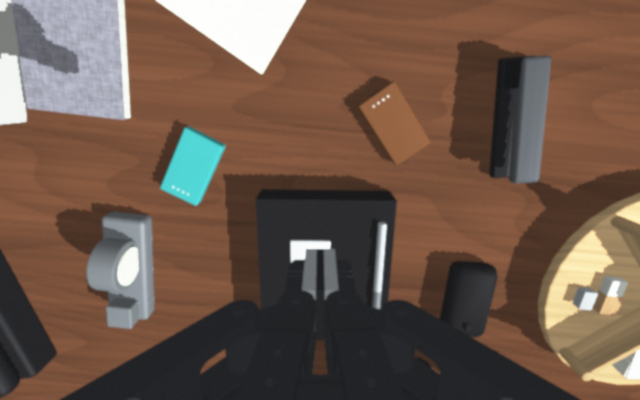

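The tenth picture shows the bank's near edge at row 240, columns 290–331. The prediction was row 239–240, columns 288–331, so the tray pose holds. Now go over the press point.

>>> drive_tool(
  commands=[
    [[0,0,0,5,0,0,0],[0,0,0,10,0.1,-2,0],[0,0,0,14,0.1,-5,0],[0,0,0,15.3,0.1,-9,0],[0,0,0,15.3,0.1,-13,0],[0,0,0,15.3,0.1,-16,0],[0,0,0,15.3,0.1,-17,0],[0,0,0,15.3,0.1,-17,0]],
  ],
)

```text
clock: 13.6
ee_pos: [0.6264, -0.2045, 0.0647]
eef_rot: [179.9, -0.2, -174.4]
contact_force: [0.4, -0.5, 0.8]
opening: -0.0002
gripper_force: 0.0
```

>>> drive_tool(
  commands=[
    [[0,0,0,0,0,-0.2,0],[0,0,0,0,0,-0.4,0],[0,0,0,0,0,-0.5,0],[0,0,0,0,0,-0.5,0]],
  ],
)

```text
clock: 14.0
ee_pos: [0.6278, -0.2062, 0.0626]
eef_rot: [-180.0, 0.1, -174.5]
contact_force: [-0.8, -0.3, 0.2]
opening: 0.0002
gripper_force: 0.0
```

>>> drive_tool(
  commands=[
    [[0,0,0,0,0,-0.1,0],[0,0,0,0,0,-0.2,0],[0,0,0,0,0,-0.3,0],[0,0,0,0,0,-0.3,0]],
  ],
)

```text
clock: 14.4
ee_pos: [0.6271, -0.2059, 0.0582]
eef_rot: [180.0, -0.0, -174.5]
contact_force: [0.4, 0.4, -0.1]
opening: 0.0
gripper_force: 0.0
```

>>> drive_tool(
  commands=[
    [[0,0,0,0,0,-0.1,0],[0,0,0,0,0,-0.2,0],[0,0,0,0,0,-0.3,0],[0,0,0,0,0,-0.3,0]],
  ],
)

```text
clock: 14.8
ee_pos: [0.6272, -0.2058, 0.0552]
eef_rot: [180.0, -0.0, -174.5]
contact_force: [0.7, 0.4, -0.1]
opening: 0.0
gripper_force: 0.0
```

>>> drive_tool(
  commands=[
    [[0,0,0,0,0,-0.1,0],[0,0,0,0,0,-0.2,0],[0,0,0,0,0,-0.3,0],[0,0,0,0,0,-0.3,0]],
  ],
)

```text
clock: 15.2
ee_pos: [0.6272, -0.2058, 0.0523]
eef_rot: [180.0, -0.0, -174.5]
contact_force: [-0.9, 0.5, -0.4]
opening: -0.0002
gripper_force: 0.0
```

```bash
python3 - <<'E'
from h import *
w=cam("wrist");im=get_image("wrist");save("pics/w8.png",im);a=np.radians(5.2);C=np.array([.5976,-.2089]);X=np.array([np.cos(a),np.sin(a)]);Y=np.array([-X[1],X[0]])
for nm,p in (("flat near",[(-.04,y,.04) for y in(-.023,.023)]),("tipped near top",[(-.0274,y,.058) for y in(-.023,.023)])):
    print(nm,[proj(w,[*(C+X*q[0]+Y*q[1]),q[2]]).round() for q in p])
n,l,s,ce=cv2.connectedComponentsWithStats((im.min(2)>110).astype(np.uint8))
for i in range(1,n):
    if s[i,4]>150 and 200<ce[i][0]<450: print(s[i],ce[i].round(),im[l==i].mean(0).round())
E
```

```text
flat near [array([274., 110.]), array([371., 110.])]
tipped near top [array([270., 142.]), array([375., 142.])]
[  276   111    95   151 13012] [322. 182.] [233. 236. 237.]
```

```bash
python3 - <<'E'
from h import *
w=cam("wrist");im=cv2.imread("pics/w8.png");o=get_obs();p=o["ee_pos"]
for k in (19,10,0,-10,-20): print(k,proj(w,p-[0,0,k/1000]).round(),"near face",proj(w,p-[.011,0,k/1000]).round())
for x in (290,300,308,314,320,326,332,340,350): print(x,[int(v) for v in im[150:290:7,x].max(1)])
E
```

```text
19 [322. 238.] near face [324. 220.]
10 [322. 245.] near face [324. 226.]
0 [322. 254.] near face [324. 234.]
-10 [322. 263.] near face [325. 243.]
-20 [322. 274.] near face [325. 252.]
290 [242, 241, 242, 241, 241, 242, 241, 241, 240, 240, 240, 240, 240, 240, 240, 240, 35, 34, 37, 35]
300 [242, 242, 242, 242, 242, 241, 241, 241, 241, 241, 241, 241, 241, 241, 241, 240, 32, 33, 35, 35]
308 [246, 246, 246, 245, 245, 245, 245, 245, 245, 244, 244, 244, 244, 243, 218, 101, 102, 101, 102, 101]
314 [246, 246, 246, 245, 245, 246, 245, 245, 245, 244, 244, 244, 244, 244, 219, 100, 101, 101, 97, 97]
320 [247, 247, 247, 246, 247, 246, 246, 246, 245, 245, 245, 244, 244, 244, 213, 28, 26, 26, 27, 26]
326 [248, 247, 248, 247, 247, 247, 247, 246, 246, 245, 245, 244, 244, 243, 219, 101, 101, 102, 102, 98]
332 [245, 245, 245, 245, 245, 245, 245, 245, 245, 245, 245, 245, 245, 244, 221, 102, 101, 101, 101, 101]
340 [244, 243, 242, 242, 241, 241, 241, 241, 241, 240, 240, 240, 240, 240, 240, 240, 33, 34, 35, 34]
350 [246, 246, 246, 245, 245, 245, 244, 244, 244, 244, 244, 244, 243, 243, 243, 243, 63, 35, 44, 34]
```

>>> drive_tool(
  commands=[
    [[0,0,0,0,0,-0.15,0],[0,0,0,0,0,-0.3,0],[0,0,0,0,0,-0.45,0],[0,0,0,0,0,-0.6,0],[0,0,0,0,0,-0.6,0]],
  ],
)

```text
clock: 15.75
ee_pos: [0.6271, -0.2058, 0.0461]
eef_rot: [180.0, -0.0, -174.5]
contact_force: [-1.1, 0.5, -0.2]
opening: 0.0
gripper_force: 0.0
```

>>> drive_tool(
  commands=[
    [[0,0,0,0,0,-0.1,0],[0,0,0,0,0,-0.2,0],[0,0,0,0,0,-0.3,0],[0,0,0,0,0,-0.4,0],[0,0,0,0,0,-0.4,0]],
  ],
)

```text
clock: 16.25
ee_pos: [0.6272, -0.2059, 0.0423]
eef_rot: [180.0, -0.0, -174.5]
contact_force: [-0.2, 0.3, 0.5]
opening: -0.0002
gripper_force: 0.0
```

```bash
cat >> h.py <<'E'
def bank():
    o=get_obs();w=cam("wrist");im=get_image("wrist")
    print(o["clock"],o["ee_pos"].round(4),o["contact_force"].round(1),o["ft_torque"].round(2))
    a=np.radians(5.2);C=np.array([.5976,-.2089]);X=np.array([np.cos(a),np.sin(a)]);Y=np.array([-X[1],X[0]])
    for nm,p in (("flat",[(-.04,y,.04) for y in(-.023,.023)]),("tipped",[(-.0274,y,.058) for y in(-.023,.023)])):
        print(nm,[proj(w,[*(C+X*q[0]+Y*q[1]),q[2]]).round() for q in p])
    n,l,s,ce=cv2.connectedComponentsWithStats((im.min(2)>110).astype(np.uint8))
    for i in range(1,n):
        if s[i,4]>150 and 200<ce[i][0]<450: print(s[i],ce[i].round(),im[l==i].mean(0).round())
    g=im.max(2); print("tip rows",[int(v) for v in g[200:300:5,314]])
    return im
E
python3 -c "
from h import *
save('pics/w9.png',bank())"
```

```text
16.25 [ 0.6272 -0.2059  0.0423] [-0.2  0.3  0.5] [ 0.01  0.01 -0.05]
flat [array([271., 111.]), array([374., 112.])]
tipped [array([266., 145.]), array([379., 146.])]
[  274   112   101   159 13958] [323. 185.] [227. 230. 232.]
tip rows [245, 245, 245, 244, 244, 244, 244, 243, 244, 243, 109, 98, 100, 100, 100, 99, 97, 97, 106, 110]
```

>>> drive_tool(
  commands=[
    [[0,0,0,0,0,-0.1,0],[0,0,0,0,0,-0.2,0],[0,0,0,0,0,-0.3,0],[0,0,0,0,0,-0.4,0],[0,0,0,0,0,-0.4,0]],
  ],
)

```text
clock: 16.8
ee_pos: [0.6271, -0.2059, 0.0382]
eef_rot: [180.0, -0.0, -174.5]
contact_force: [0.2, -0.1, -0.1]
opening: -0.0003
gripper_force: 0.0
```

>>> drive_tool(
  commands=[
    [[0,0,0,0,0,-0.1,0],[0,0,0,0,0,-0.2,0],[0,0,0,0,0,-0.3,0],[0,0,0,0,0,-0.3,0]],
  ],
)

```text
clock: 17.2
ee_pos: [0.6272, -0.2059, 0.0353]
eef_rot: [180.0, -0.0, -174.5]
contact_force: [0.2, -0.6, -0.3]
opening: 0.0002
gripper_force: 0.0
```

>>> drive_tool(
  commands=[
    [[0,0,0,0,0,-0.1,0],[0,0,0,0,0,-0.2,0],[0,0,0,0,0,-0.3,0],[0,0,0,0,0,-0.3,0]],
  ],
)

```text
clock: 17.6
ee_pos: [0.6272, -0.2059, 0.0322]
eef_rot: [180.0, -0.0, -174.5]
contact_force: [-1.4, -0.2, 0.5]
opening: -0.0001
gripper_force: 0.0
```

```bash
python3 -c "
from h import *
save('pics/w10.png',bank())"
```

```text
17.6 [ 0.6272 -0.2059  0.0322] [-1.4 -0.2  0.5] [-0.    0.01  0.02]
flat [array([268., 112.]), array([377., 113.])]
tipped [array([262., 149.]), array([383., 150.])]
[  271   114   107   167 15008] [323. 187.] [224. 227. 229.]
tip rows [244, 244, 244, 243, 243, 244, 243, 155, 151, 151, 100, 98, 99, 99, 98, 97, 96, 95, 106, 109]
```

>>> drive_tool(
  commands=[
    [[0,0,0,0,0,-0.1,0],[0,0,0,0,0,-0.2,0],[0,0,0,0,0,-0.3,0],[0,0,0,0,0,-0.3,0]],
  ],
)

```text
clock: 18.05
ee_pos: [0.6271, -0.2059, 0.0292]
eef_rot: [180.0, -0.0, -174.5]
contact_force: [0.2, -0.2, -0.2]
opening: 0.0
gripper_force: 0.0
```

>>> drive_tool(
  commands=[
    [[0,0,0,0,0,-0.1,0],[0,0,0,0,0,-0.2,0],[0,0,0,0,0,-0.3,0],[0,0,0,0,0,-0.3,0]],
  ],
)

```text
clock: 18.45
ee_pos: [0.6272, -0.2058, 0.0263]
eef_rot: [180.0, -0.0, -174.5]
contact_force: [0.1, -0.3, -0.2]
opening: 0.0
gripper_force: 0.0
```

```bash
python3 -c "
from h import *
save('pics/w11.png',bank())"
```

```text
18.45 [ 0.6272 -0.2058  0.0263] [ 0.1 -0.3 -0.2] [-0.04  0.    0.01]
flat [array([266., 113.]), array([380., 114.])]
tipped [array([260., 152.]), array([386., 153.])]
[  267   118   115   166 15240] [323. 189.] [221. 224. 225.]
tip rows [245, 245, 245, 245, 244, 245, 245, 241, 148, 147, 100, 99, 100, 99, 99, 98, 97, 96, 105, 108]
```

The bank's near edge has begun to rise (row 118 against 113 flat). So the shut fingertips are really about 11 mm above the reported TCP. I'll keep pressing in small steps.

>>> drive_tool(
  commands=[
    [[0,0,0,0,0,-0.1,0],[0,0,0,0,0,-0.2,0],[0,0,0,0,0,-0.3,0],[0,0,0,0,0,-0.4,0],[0,0,0,0,0,-0.4,0]],
  ],
)

```text
clock: 19.0
ee_pos: [0.6271, -0.2059, 0.0222]
eef_rot: [180.0, -0.0, -174.5]
contact_force: [-0.3, 0.6, 0.5]
opening: -0.0
gripper_force: 0.0
```

```bash
python3 -c "
from h import *
save('pics/w12.png',bank())"
```

```text
19.0 [ 0.6271 -0.2059  0.0222] [-0.3  0.6  0.5] [-0.01  0.02 -0.03]
flat [array([264., 114.]), array([381., 115.])]
tipped [array([258., 154.]), array([388., 155.])]
[  261   134   127   164 14958] [323. 201.] [217. 219. 221.]
tip rows [254, 254, 254, 254, 254, 254, 254, 254, 200, 179, 129, 129, 129, 129, 129, 127, 124, 125, 137, 140]
```

>>> drive_tool(
  commands=[
    [[0,0,0,0,0,-0.1,0],[0,0,0,0,0,-0.2,0],[0,0,0,0,0,-0.3,0],[0,0,0,0,0,-0.3,0]],
  ],
)

```text
clock: 19.45
ee_pos: [0.6278, -0.2061, 0.0203]
eef_rot: [-180.0, 0.1, -174.5]
contact_force: [-0.0, -0.5, 3.3]
opening: 0.0004
gripper_force: 1.6
```

```bash
python3 -c "
from h import *
save('pics/w13.png',bank())"
```

```text
19.45 [ 0.6278 -0.2061  0.0203] [-0.  -0.5  3.3] [0.11 0.12 0.01]
flat [array([264., 113.]), array([383., 113.])]
tipped [array([257., 153.]), array([390., 154.])]
[  261   133   129   165 15230] [323. 200.] [215. 218. 219.]
tip rows [254, 254, 254, 254, 254, 254, 254, 254, 249, 178, 127, 126, 126, 126, 126, 125, 122, 122, 135, 137]
```

The force jumped to 3.3 N and the width matches the tipped prediction, so the bank has bottomed at full tilt. I'll let go and check that it stays.

>>> drive_tool(
  commands=[
    [[0,0,0,0,0,0.5,0],[0,0,0,0,0,1.5,0],[0,0,0,0,0,4,0],[0,0,0,0,0,8,0],[0,0,0,-4,-0.4,11,6.5],[0,0,0,-8,-0.8,13,6.5],[0,0,0,-12,-1,15,6.5],[0,0,0,-12,-1,15,6.5]],
  ],
)

```text
clock: 20.3
ee_pos: [0.5045, -0.2163, 0.1734]
eef_rot: [-179.9, 0.1, -174.6]
contact_force: [0.5, -0.6, -0.4]
opening: 0.0581
gripper_force: 0.0
```

```bash
python3 - <<'E'
from h import *
im=bank();save('pics/w14.png',im);w=cam("wrist")
n,l,s,ce=cv2.connectedComponentsWithStats((im.min(2)>110).astype(np.uint8))
x=int(proj(w,[.57,-.2115,.05])[0]);q=proj(w,[.565,-.2115,.05]).astype(int)
for c in (q[0]-12,q[0]-6,q[0],q[0]+6,q[0]+12):print(c,[int(v) for v in im[q[1]-25:q[1]+90:4,c].max(1)])
a=np.radians(5.2);C=np.array([.5976,-.2089]);X=np.array([np.cos(a),np.sin(a)])
for d,z in ((-.0354,.0432),(-.0281,.0574),(.0022+.0378*.891+.0073,.0383-.0378*.454),(.047,.04),(-.04,.04),(.04,.04)):print(d,z,proj(w,[*(C+X*d),z]).round(1))
E
```

```text
20.3 [ 0.5045 -0.2163  0.1734] [ 0.5 -0.6 -0.4] [-0.01 -0.07  0.03]
flat [array([296., 239.]), array([345., 240.])]
tipped [array([294., 261.]), array([346., 261.])]
[ 212    0   71   36 1386] [251.  12.] [250. 248. 245.]
[ 391  217   31   91 1169] [407. 262.] [172. 177. 180.]
[ 295  248   52   57 2751] [320. 275.] [234. 235. 236.]
[218 254  32  54 638] [233. 280.] [143. 147. 151.]
tip rows [64, 64, 65, 65, 63, 65, 65, 65, 51, 44, 204, 136, 248, 255, 255, 255, 255, 255, 255, 255]
308 [65, 66, 64, 65, 51, 44, 141, 214, 220, 247, 255, 255, 255, 255, 255, 255, 255, 255, 255, 255, 184, 39, 39, 60, 65, 64, 45, 48, 63]
314 [64, 65, 63, 66, 51, 44, 134, 174, 159, 248, 255, 255, 255, 255, 255, 255, 255, 255, 255, 255, 127, 40, 40, 60, 64, 64, 42, 48, 64]
320 [65, 64, 64, 64, 51, 45, 136, 156, 113, 248, 255, 255, 255, 255, 255, 255, 255, 255, 255, 255, 116, 39, 37, 61, 63, 64, 42, 48, 64]
326 [65, 64, 63, 65, 51, 43, 134, 177, 151, 246, 255, 255, 255, 255, 255, 255, 255, 255, 255, 252, 110, 38, 40, 58, 58, 66, 44, 45, 64]
332 [64, 64, 65, 65, 51, 41, 133, 220, 225, 243, 255, 255, 255, 255, 255, 255, 255, 255, 249, 207, 113, 39, 38, 43, 43, 44, 41, 46, 64]
-0.0354 0.0432 [320.5 244. ]
-0.0281 0.0574 [320.5 258.4]
0.043179800000000004 0.0211388 [320.3 302.5]
0.047 0.04 [320.2 317. ]
-0.04 0.04 [320.6 238. ]
0.04 0.04 [320.2 311.1]
```

The bank stays tipped: its near bottom edge is at row 247, top edge at 259 and far edge at 303, against predictions of 244, 258 and 303. Now the grasp.

>>> drive_tool(
  commands=[
    [[0,0,0,3,0.2,-2,6.5],[0,0,0,6.4,0.45,-4,6.5],[0,0,0,6.4,0.45,-8,6.5],[0,0,0,6.4,0.45,-11,6.5],[0,0,0,6.4,0.45,-12.5,6.5],[0,0,0,6.4,0.45,-13,6.5],[0,0,0,6.4,0.45,-13,6.5]],
  ],
)

```text
clock: 21.05
ee_pos: [0.5713, -0.211, 0.0383]
eef_rot: [179.9, -0.1, -174.5]
contact_force: [-0.1, -0.1, 0.2]
opening: 0.0653
gripper_force: 0.0
```

>>> drive_tool(
  commands=[
    [[0,0,0,0,0,-0.3,6.5],[0,0,0,0,0,-0.6,6.5],[0,0,0,0,0,-0.9,6.5],[0,0,0,0,0,-1.1,6.5],[0,0,0,0,0,-1.1,6.5]],
  ],
)

```text
clock: 21.55
ee_pos: [0.5712, -0.2114, 0.0284]
eef_rot: [180.0, -0.0, -174.5]
contact_force: [-0.9, 1.3, -0.2]
opening: 0.0648
gripper_force: 0.0
```

```bash
python3 - <<'E'
from h import *
o=get_obs();print(o["ee_pos"],o["contact_force"],o["opening"])
w=cam("wrist");im=get_image("wrist");save("pics/w15.png",im)
p=o["ee_pos"];rt=R.from_euler("xyz",o["eef_rot"],degrees=True)
for s in(-1,1):
  for k in (19,0,-10,-20,-30): print(s,k,[proj(w,p+rt.apply([dx,s*.033,k/1000])).round().tolist() for dx in (.011,.0055,0)])
g=im.max(2)
for x in range(200,441,10): print(x,[int(v) for v in g[150:330:9,x]])
E
```

```text
[ 0.57116416 -0.21138093  0.02843956] [-0.93063336  1.28918359 -0.20046159] 0.06482840193256377
-1 19 [[262.0, 220.0], [263.0, 229.0], [263.0, 238.0]]
-1 0 [[256.0, 234.0], [256.0, 244.0], [257.0, 254.0]]
-1 -10 [[252.0, 243.0], [253.0, 253.0], [253.0, 264.0]]
-1 -20 [[247.0, 252.0], [248.0, 263.0], [249.0, 274.0]]
-1 -30 [[242.0, 263.0], [243.0, 275.0], [244.0, 287.0]]
1 19 [[382.0, 220.0], [381.0, 229.0], [381.0, 238.0]]
1 0 [[389.0, 234.0], [388.0, 244.0], [387.0, 254.0]]
1 -10 [[393.0, 243.0], [392.0, 253.0], [391.0, 264.0]]
1 -20 [[398.0, 252.0], [397.0, 263.0], [396.0, 274.0]]
1 -30 [[403.0, 263.0], [402.0, 275.0], [401.0, 287.0]]
200 [45, 45, 46, 44, 42, 42, 44, 43, 44, 44, 42, 43, 44, 43, 64, 65, 54, 54, 53, 53]
210 [44, 44, 46, 47, 43, 44, 43, 44, 44, 43, 42, 43, 44, 43, 53, 58, 140, 118, 53, 53]
220 [46, 45, 44, 44, 46, 43, 43, 42, 44, 44, 42, 43, 43, 51, 140, 152, 152, 153, 61, 51]
230 [57, 45, 44, 45, 46, 43, 42, 44, 44, 45, 59, 44, 143, 152, 148, 48, 38, 40, 50, 73]
240 [66, 45, 45, 44, 45, 44, 42, 44, 42, 42, 65, 63, 123, 43, 41, 66, 73, 72, 71, 72]
250 [66, 44, 45, 45,
[... 1067 characters left out ...]
55]
370 [66, 66, 67, 66, 65, 63, 65, 64, 64, 60, 42, 39, 152, 212, 217, 229, 230, 255, 200, 58]
380 [68, 69, 67, 67, 66, 67, 67, 64, 64, 65, 44, 44, 45, 44, 45, 64, 65, 66, 63, 63]
390 [68, 68, 68, 68, 68, 67, 68, 65, 67, 66, 65, 63, 66, 43, 50, 52, 55, 63, 63, 64]
400 [68, 68, 68, 67, 67, 67, 66, 67, 66, 67, 66, 66, 133, 44, 40, 40, 40, 40, 41, 44]
410 [69, 68, 68, 69, 67, 66, 67, 67, 66, 66, 65, 66, 138, 153, 150, 52, 41, 40, 41, 41]
420 [68, 69, 68, 68, 66, 68, 66, 66, 66, 66, 66, 66, 67, 57, 130, 153, 153, 166, 61, 48]
430 [68, 71, 71, 68, 68, 69, 68, 70, 68, 68, 67, 67, 70, 69, 55, 59, 127, 111, 53, 53]
440 [70, 71, 69, 69, 69, 68, 67, 67, 67, 67, 68, 67, 67, 68, 69, 65, 53, 54, 55, 51]
```

The finger tips are at about (240,258) and (400,258), either side of the bank, but still too high. I'll narrow the opening and lower with care until the tips just touch the tray.

>>> drive_tool(
  commands=[
    [[0,0,0,0,0,0,5.6],[0,0,0,0,0,0,5.6],[0,0,0,0,0,-0.2,5.6],[0,0,0,0,0,-0.4,5.6],[0,0,0,0,0,-0.4,5.6]],
  ],
)

```text
clock: 22.1
ee_pos: [0.5714, -0.2115, 0.0248]
eef_rot: [-180.0, 0.0, -174.5]
contact_force: [0.3, 0.0, 3.5]
opening: 0.056
gripper_force: 1.6
```

>>> drive_tool(
  commands=[
    [[0,0,0,0,0,-0.1,5.6],[0,0,0,0,0,-0.2,5.6],[0,0,0,0,0,-0.2,5.6]],
  ],
)

```text
clock: 22.4
ee_pos: [0.5715, -0.2115, 0.0247]
eef_rot: [-180.0, 0.1, -174.5]
contact_force: [-4.1, 1.8, 15.2]
opening: 0.0558
gripper_force: 7.8
```

>>> drive_tool(
  commands=[
    [[0,0,0,0,0,-0.1,5.6],[0,0,0,0,0,-0.2,5.6],[0,0,0,0,0,-0.2,5.6]],
  ],
)

```text
clock: 22.7
ee_pos: [0.5715, -0.2115, 0.0246]
eef_rot: [-179.9, 0.1, -174.5]
contact_force: [-9.4, 3.5, 28.1]
opening: 0.0559
gripper_force: 13.8
```

The tips touch the tray top at a reported z of 0.0248. I'll back up 4 mm and close at 40 N.

>>> drive_tool(
  commands=[
    [[0,0,0,0,0,0.9,5.6],[0,0,0,0,0,0.9,5.2],[0,0,0,0,0,0.9,4.8],[0,0,0,0,0,0.9,4.4],[0,0,0,0,0,0.9,4.0],[0,0,0,0,0,0.9,4.0],[0,0,0,0,0,0.9,4.0]],
  ],
  newtons=40,
)

```text
clock: 23.4
ee_pos: [0.5712, -0.211, 0.029]
eef_rot: [179.9, -0.0, -174.5]
contact_force: [-0.4, 2.9, 0.3]
opening: 0.0444
gripper_force: 40.6
```

>>> drive_tool(
  commands=[
    [[0,0,0,0,0,0.3,4],[0,0,0,0,0,0.8,4],[0,0,0,0,0,1.6,4],[0,0,0,0,0,2.6,4],[0,0,0,0,0,4,4],[0,0,0,0,0,6,4],[0,0,0,0,0,8,4],[0,0,0,0,0,8,4]],
  ],
  newtons=60,
)

```text
clock: 24.2
ee_pos: [0.5735, -0.2128, 0.1135]
eef_rot: [-179.8, 0.3, -174.5]
contact_force: [0.9, -1.3, 0.0]
opening: 0.0444
gripper_force: 63.5
```

```bash
python3 - <<'E'
from h import *
o=get_obs();print(o["ee_pos"],o["contact_force"],o["opening"],o["gripper_force"],o["ft_torque"])
im=get_image("wrist");save("pics/w16.png",im);g=im.max(2)
for x in (290,305,320,335,350): print(x,[int(v) for v in g[180:400:7,x]])
n,l,s,ce=cv2.connectedComponentsWithStats((im.min(2)>110).astype(np.uint8))
for i in range(1,n):
    if s[i,4]>300 and 200<ce[i][0]<450: print(s[i],ce[i].round())
E
```

```text
[ 0.57353789 -0.21280782  0.11354184] [ 0.88243176 -1.32884411  0.03240545] 0.04436173184583294 63.46983075141907 [ 0.01560736  0.04161571 -0.01808543]
290 [64, 62, 62, 63, 63, 63, 63, 62, 62, 62, 63, 185, 206, 209, 217, 255, 255, 255, 255, 255, 255, 255, 255, 255, 255, 180, 133, 152, 51, 51, 53, 54]
305 [65, 64, 63, 63, 63, 62, 64, 62, 63, 62, 63, 183, 198, 189, 215, 255, 255, 255, 255, 255, 255, 255, 255, 255, 255, 154, 100, 102, 51, 50, 51, 54]
320 [65, 63, 64, 64, 63, 63, 65, 62, 42, 42, 42, 187, 112, 52, 212, 254, 255, 255, 255, 255, 255, 255, 255, 255, 255, 152, 102, 100, 53, 50, 52, 53]
335 [66, 43, 42, 43, 47, 45, 43, 41, 42, 43, 41, 189, 210, 205, 208, 224, 255, 255, 255, 255, 255, 255, 255, 255, 255, 148, 102, 100, 53, 49, 52, 52]
350 [66, 43, 41, 43, 43, 41, 42, 42, 42, 41, 43, 190, 211, 205, 211, 224, 252, 255, 255, 255, 255, 255, 255, 255, 255, 150, 103, 68, 52, 49, 53, 51]
[ 425  153   30  157 2109] [438. 224.]
[240 251  27  53 593] [253. 276.]
[374 251  26  53 595] [387. 276.]
[ 269  255  102  101 9106] [320. 304.]
```

The bank is held. I'll solve its tilt in the tool from the edge rows.

```bash
cat >> h.py <<'E'
from scipy.optimize import least_squares
def held(im,o,w,yaw=5.4,col=312):
    g=im.max(2).astype(float)[:,col-6:col-1].mean(1)  # left of the port
    d=np.diff(g); r0=next(i for i in range(200,300) if g[i]>150); r1=r0+12+int(np.argmax(d[r0+12:r0+45]))
    r2=r1+40+int(np.argmin(d[r1+40:r1+110]))
    a=np.radians(yaw);X=np.array([np.cos(a),np.sin(a),0]);p=o["ee_pos"];rows=np.array([r0,r1+.5,r2+.5])
    def pts(v):
        c,s=np.cos(v[2]),np.sin(v[2]);b=p+X*v[0]+[0,0,v[1]]   # near bottom corner; tilt v2 = nose (far end) down
        ax=X*c-np.array([0,0,s]);up=X*s+np.array([0,0,c]); return b,b+.016*up,b+.016*up+.08*ax
    s=least_squares(lambda v:[proj(w,q)[1]-r for q,r in zip(pts(v),rows)],[-.01,.015,.45],x_scale=[.01,.01,.1])
    print("rows",rows,"dx,dz mm",(s.x[:2]*1000).round(1),"tilt",np.degrees(s.x[2]).round(1),"cost",s.cost.round(3))
    m=(im.min(2)>150).astype(np.uint8);cols=[np.flatnonzero(m[int(r0)+k]) for k in (8,16)];print([(c[(c>262)&(c<380)].min(),c[(c>262)&(c<380)].max()) for c in cols])
    for q in pts(s.x)[:2]: print([proj(w,q+t*np.array([-X[1],X[0],0])).round(1).tolist() for t in(-.023,.023)])
    return s.x
E
python3 - <<'E'
from h import *
o=get_obs();w=cam("wrist");held(cv2.imread("pics/w16.png"),o,w)
E
```

```text
rows [256.  272.5 354.5] dx,dz mm [ 25.9 -47.2] tilt 11.7 cost 0.0
[(np.int64(272), np.int64(367)), (np.int64(271), np.int64(368))]
[[287.1, 255.9], [356.4, 256.1]]
[[284.9, 272.4], [358.8, 272.6]]
```

```bash
python3 - <<'E'
from h import *
im=cv2.imread("pics/w16.png");o=get_obs();w=cam("wrist");p=o["ee_pos"];g=im.max(2)
m=im.min(2)>110
for r in range(252,312,4):
    c=np.flatnonzero(m[r,262:378])+262; print(r,(c.min(),c.max()) if len(c) else 0, g[r,284:296].mean().round())
a=np.radians(5.4);X=np.array([np.cos(a),np.sin(a),0]);Y=np.array([-X[1],X[0],0])
def pts(v):
    c,s=np.cos(v[2]),np.sin(v[2]);b=p+X*v[0]+Y*v[3]+[0,0,v[1]];ax=X*c-np.array([0,0,s]);up=X*s+np.array([0,0,c])
    return b,b+.016*up,b+.016*up+.08*ax
def res(v):
    e=[]
    for q,r,wd in zip(pts(v),(256,281,354.5),(96,102,None)):
        l=proj(w,q-.023*Y);h=proj(w,q+.023*Y); e.append((l+h)[1]/2-r)
        if wd: e+=[abs(h[0]-l[0])-wd]
    e.append(((l+h)[0]/2-320)*.3);return e
s=least_squares(res,[-.01,.015,.45,0],x_scale=[.01,.01,.1,.01]);print(s.x[:2]*1000,np.degrees(s.x[2]),s.x[3]*1000,np.round(s.fun,1))
E
```

```text
252 (np.int64(262), np.int64(377)) 62.0
256 (np.int64(262), np.int64(377)) 150.0
260 (np.int64(262), np.int64(377)) 204.0
264 (np.int64(262), np.int64(368)) 205.0
268 (np.int64(271), np.int64(369)) 207.0
272 (np.int64(270), np.int64(369)) 212.0
276 (np.int64(270), np.int64(370)) 216.0
280 (np.int64(269), np.int64(370)) 230.0
284 (np.int64(269), np.int64(370)) 255.0
288 (np.int64(269), np.int64(370)) 255.0
292 (np.int64(270), np.int64(369)) 255.0
296 (np.int64(271), np.int64(369)) 255.0
300 (np.int64(271), np.int64(369)) 255.0
304 (np.int64(272), np.int64(369)) 255.0
308 (np.int64(273), np.int64(368)) 255.0
[-3.34069932  6.60303584] 25.52192392057322 -1.0020000750152591 [-2.  -1.   1.7  0.2  0.3  0. ]
```

The held tilt is about 25.5°. I'll lift, carry across, and level with a -0.45 rad pitch and -0.094 rad yaw on the way.

>>> drive_tool(
  commands=[
    [[0,0,0,-0.5,1,4,4],[0.003,-0.07,-0.02,-1.5,4,8,4],[0.006,-0.14,-0.04,-3,8,9,4],[0.009,-0.21,-0.05,-4.5,12,9,4],[0.012,-0.28,-0.06,-6,16,9,4],[0.016,-0.35,-0.075,-7.5,20,9,4],[0.021,-0.42,-0.09,-9,24,9,4],[0.021,-0.45,-0.094,-9.7,28,9,4]],
  ],
)

```text
clock: 25.05
ee_pos: [0.4704, 0.0696, 0.1972]
eef_rot: [-180.0, 25.7, 179.9]
contact_force: [1.2, 0.1, -0.2]
opening: 0.0437
gripper_force: 63.5
```

>>> drive_tool(
  commands=[
    [[0,0,0,0,4,0,4],[0,0,0,0,8,0,4],[0,0,0,0,12,0,4],[0,0,0,0,14.5,-1,4],[0,0,0,0,15.4,-4,4],[0,0,0,0,15.4,-7,4],[0,0,0,0,15.4,-9,4],[0,0,0,0,15.4,-9,4]],
  ],
)

```text
clock: 25.85
ee_pos: [0.4704, 0.2213, 0.1046]
eef_rot: [-179.7, 25.3, -179.8]
contact_force: [-0.8, -0.1, -1.1]
opening: 0.044
gripper_force: 63.4
```

```bash
python3 - <<'E'
from h import *
o=get_obs();print(o["clock"],o["ee_pos"],o["eef_rot"],o["contact_force"],o["opening"])
w=cam("wrist");im=get_image("wrist");save("pics/w17.png",im);save("pics/t17.png",get_image("top"))
m=im.min(2)>110;g=im.max(2)
for r in range(246,290,4):
    c=np.flatnonzero(m[r,262:378])+262; print(r,(c.min(),c.max()) if len(c) else 0, g[r,284:296].mean().round(),g[r,318:323].mean().round())
p=o["ee_pos"]
for dz in (0,.004,.008,.012): print(dz,ray(w,(320,256),p[2]+dz)-p, ray(w,(320,281),p[2]+dz+.016)-p)
for a in (135,225): print(proj(w,[*(A+.13*np.array([np.cos(np.radians(a)),np.sin(np.radians(a))])),.075]))
E
```

```text
25.85 [0.47039211 0.22126505 0.10458692] [-179.74726245   25.3233331  -179.83914175] [-0.81705201 -0.06896417 -1.10574741] 0.04399743984322862
246 (np.int64(262), np.int64(301)) 251.0 166.0
250 (np.int64(262), np.int64(296)) 222.0 152.0
254 (np.int64(262), np.int64(377)) 177.0 160.0
258 (np.int64(262), np.int64(377)) 163.0 167.0
262 (np.int64(272), np.int64(367)) 168.0 164.0
266 (np.int64(272), np.int64(368)) 169.0 32.0
270 (np.int64(271), np.int64(369)) 169.0 32.0
274 (np.int64(271), np.int64(369)) 169.0 156.0
278 (np.int64(270), np.int64(370)) 170.0 174.0
282 (np.int64(270), np.int64(370)) 219.0 226.0
286 (np.int64(269), np.int64(370)) 250.0 253.0
0 [ 0.00123586 -0.00097519  0.        ] [-0.00066537 -0.00090494  0.016     ]
0.004 [-0.00401496 -0.00096196  0.004     ] [-0.00677747 -0.00089249  0.02      ]
0.008 [-0.00926577 -0.00094873  0.008     ] [-0.01288957 -0.00088004  0.024     ]
0.012 [-0.01451658 -0.00093551  0.012     ] [-0.01900167 -0.00086759  0.028     ]
[470.54004969 246.50475449]
[178.8231771  245.28017589]
```

>>> drive_tool(
  commands=[
    [[0,0,0,0,0,-2,4],[0,0,0,0,0,-4,4],[0,0,0,0,0,-5.5,4],[0,0,0,0,0,-6.5,4],[0,0,0,0,0,-6.8,4],[0,0,0,0,0,-7,4],[0,0,0,0,0,-7,4]],
  ],
)

```text
clock: 26.65
ee_pos: [0.4753, 0.2228, 0.0406]
eef_rot: [-180.0, 25.9, -180.0]
contact_force: [-0.2, -1.1, -0.7]
opening: 0.0439
gripper_force: 63.5
```

>>> drive_tool(
  commands=[
    [[0,0,0,0,0,-0.1,4],[0,0,0,0,0,-0.2,4],[0,0,0,0,0,-0.3,4],[0,0,0,0,0,-0.3,4]],
  ],
)

```text
clock: 27.05
ee_pos: [0.4742, 0.2226, 0.0365]
eef_rot: [-180.0, 25.8, -180.0]
contact_force: [-0.8, -0.7, -1.4]
opening: 0.0442
gripper_force: 63.5
```

```bash
cat > f.py <<'E'
from h import *
o=get_obs();print(o["clock"],o["ee_pos"],o["eef_rot"],o["contact_force"])
w=cam("wrist");im=get_image("wrist");g=im.max(2)
print([(r,int(g[r,284:296].mean()),int(g[r,345:355].mean())) for r in range(246,292,2)])
for z in (.033,.037,.041): print(z,"near edge x: bottom",ray(w,(320,256),z)[:2],"top",ray(w,(320,281),z+.016)[:2])
E
python3 f.py
```

```text
27.05 [0.47424785 0.22259447 0.03646736] [-179.95674444   25.80142554 -179.95377794] [-0.79328561 -0.66043098 -1.44301174]
[(246, 138, 234), (248, 137, 233), (250, 133, 229), (252, 129, 227), (254, 130, 226), (256, 126, 168), (258, 136, 140), (260, 139, 142), (262, 140, 143), (264, 140, 143), (266, 141, 143), (268, 141, 142), (270, 141, 142), (272, 141, 142), (274, 141, 142), (276, 141, 142), (278, 142, 143), (280, 151, 147), (282, 184, 157), (284, 218, 160), (286, 233, 149), (288, 237, 148), (290, 237, 173)]
0.033 near edge x: bottom [0.4800905 0.2215988] top [0.47879375 0.22161789]
0.037 near edge x: bottom [0.47474824 0.22160116] top [0.47256945 0.22161982]
0.041 near edge x: bottom [0.46940597 0.22160352] top [0.46634514 0.22162176]
```

>>> drive_tool(
  commands=[
    [[0,0,0,0,0,-0.1,4],[0,0,0,0,0,-0.2,4],[0,0,0,0,0,-0.3,4],[0,0,0,0,0,-0.4,4],[0,0,0,0,0,-0.4,4]],
  ],
)

```text
clock: 27.6
ee_pos: [0.4741, 0.2225, 0.0322]
eef_rot: [-179.9, 25.8, -180.0]
contact_force: [0.5, -0.1, -1.1]
opening: 0.0437
gripper_force: 63.5
```

>>> drive_tool(
  commands=[
    [[0,0,0,0,0,-0.1,4],[0,0,0,0,0,-0.2,4],[0,0,0,0,0,-0.2,4]],
  ],
)

```text
clock: 27.9
ee_pos: [0.4742, 0.2225, 0.0303]
eef_rot: [-179.9, 25.8, -180.0]
contact_force: [0.2, -0.3, -0.5]
opening: 0.044
gripper_force: 63.5
```

>>> drive_tool(
  commands=[
    [[0,0,0,0,0,-0.1,4],[0,0,0,0,0,-0.2,4],[0,0,0,0,0,-0.2,4]],
  ],
)

```text
clock: 28.2
ee_pos: [0.4742, 0.2226, 0.0283]
eef_rot: [-180.0, 25.8, -180.0]
contact_force: [-0.1, 0.3, -2.5]
opening: 0.044
gripper_force: 63.5
```

```bash
python3 f.py
```

```text
28.2 [0.47416088 0.22255772 0.0282879 ] [-179.95067779   25.78655409 -179.95167004] [-0.08356547  0.28103435 -2.54181392]
[(246, 125, 126), (248, 126, 127), (250, 127, 128), (252, 127, 128), (254, 125, 125), (256, 118, 120), (258, 129, 133), (260, 132, 135), (262, 133, 136), (264, 133, 136), (266, 134, 136), (268, 134, 136), (270, 134, 136), (272, 134, 135), (274, 134, 135), (276, 134, 136), (278, 135, 136), (280, 143, 140), (282, 176, 150), (284, 209, 153), (286, 226, 142), (288, 231, 147), (290, 231, 186)]
0.033 near edge x: bottom [0.46912178 0.2215564 ] top [0.46602993 0.22157611]
0.037 near edge x: bottom [0.46378205 0.2215593 ] top [0.45980874 0.22157862]
0.041 near edge x: bottom [0.45844231 0.2215622 ] top [0.45358754 0.22158113]
```

>>> drive_tool(
  commands=[
    [[0,0,0,0,0.1,-0.1,4],[0,0,0,-0.1,0.1,-0.2,4],[0,0,0,-0.1,0.1,-0.2,4]],
  ],
)

```text
clock: 28.55
ee_pos: [0.473, 0.2236, 0.0262]
eef_rot: [-179.9, 25.8, -179.9]
contact_force: [0.5, 0.1, -1.1]
opening: 0.0442
gripper_force: 63.5
```

>>> drive_tool(
  commands=[
    [[0,0,0,0,0,-0.1,4],[0,0,0,0,0,-0.15,4],[0,0,0,0,0,-0.15,4]],
  ],
)

```text
clock: 28.85
ee_pos: [0.4734, 0.2236, 0.0251]
eef_rot: [-180.0, 25.8, -180.0]
contact_force: [-0.0, -0.1, 0.3]
opening: 0.0443
gripper_force: 63.6
```

>>> drive_tool(
  commands=[
    [[0,0,0,0,0,-0.1,4],[0,0,0,0,0,-0.15,4],[0,0,0,0,0,-0.15,4]],
  ],
)

```text
clock: 29.15
ee_pos: [0.4743, 0.2238, 0.0248]
eef_rot: [-180.0, 26.0, -180.0]
contact_force: [-4.7, -1.2, 10.3]
opening: 0.0441
gripper_force: 64.8
```

Contact with the floor at z = 0.0248 matches the expected 8 mm offset. I'll relax 1.2 mm, open gently, and look before leaving.

>>> drive_tool(
  commands=[
    [[0,0,0,0,0,0.12,4.3],[0,0,0,0,0,0.12,4.5],[0,0,0,0,0,0.12,4.7],[0,0,0,0,0,0.12,5.0],[0,0,0,0,0,0.12,5.6],[0,0,0,0,0,0.12,6.2],[0,0,0,0,0,0.12,6.2]],
  ],
  newtons=20,
)

```text
clock: 29.85
ee_pos: [0.4732, 0.2235, 0.0245]
eef_rot: [-180.0, 25.8, -180.0]
contact_force: [-0.4, 0.2, 0.2]
opening: 0.0617
gripper_force: 0.0
```

```bash
python3 f.py
```

```text
29.85 [0.47319714 0.22354841 0.02454376] [-179.95037673   25.7872539  -179.95138617] [-0.35900156  0.21481561  0.16042058]
[(246, 130, 126), (248, 132, 126), (250, 125, 125), (252, 124, 124), (254, 123, 123), (256, 119, 120), (258, 121, 126), (260, 129, 132), (262, 131, 133), (264, 131, 133), (266, 131, 134), (268, 131, 134), (270, 132, 133), (272, 132, 133), (274, 132, 133), (276, 132, 133), (278, 132, 134), (280, 136, 137), (282, 162, 157), (284, 197, 190), (286, 220, 223), (288, 228, 233), (290, 229, 233)]
0.033 near edge x: bottom [0.46317348 0.22257477] top [0.45925611 0.22259381]
0.037 near edge x: bottom [0.45783334 0.22257763] top [0.45303442 0.22259629]
0.041 near edge x: bottom [0.4524932  0.22258049] top [0.44681273 0.22259876]
```

Released and flat, with the near edge at x ≈ 0.464 as intended. Retreating along the tool axis.

>>> drive_tool(
  commands=[
    [[0,0,0,-0.5,0,1,6.4],[0,0,0,-1.5,0,3,6.4],[0,0,0,-3,0,6,6.4],[0,0,0,-5,0,10,6.4],[0,0,0,-5,-4,14,6.4],[0,0.1,0,-5,-9,18,6.4],[0,0.2,0,-5,-14,19,6.4],[0,0.3,0,-5,-19,19,6.4]],
  ],
)

```text
clock: 30.7
ee_pos: [0.4246, 0.0515, 0.217]
eef_rot: [180.0, 8.9, -179.8]
contact_force: [1.6, -0.4, -0.3]
opening: 0.0641
gripper_force: 0.0
```

>>> drive_tool(
  commands=[
    [[0,0.1,0,0,-5,0,6.4],[0,0.15,0,0,-9,0,6.4],[0,0.15,0,0,-12,0,6.4],[0,0.15,0,0,-12,0,6.4]],
  ],
)

```text
clock: 31.1
ee_pos: [0.424, -0.0709, 0.2124]
eef_rot: [-179.9, -0.0, 179.7]
contact_force: [-0.5, 1.3, -0.6]
opening: 0.064
gripper_force: 0.0
```

```bash
python3 - <<'E'
from h import *
o=get_obs();print(o["clock"],o["ee_pos"],o["contact_force"])
im=get_image("top");save("pics/t20.png",im);c=cam("top");bgr=cv2.cvtColor(im,4)
m=(bgr.min(2)>165).astype(np.uint8);q=proj(c,[.504,.223,.049]);print("bank expected px",q)
n,l,s,ce=cv2.connectedComponentsWithStats(m)
for i in range(1,n):
    if s[i,4]>20 and np.hypot(*(ce[i]-proj(c,[*A,.05])))<40:
        k=cv2.findContours((l==i).astype(np.uint8),0,2)[0][0];r=cv2.minAreaRect(k)
        print(s[i],ray(c,ce[i],.049)-[*A,0],np.array(r[1])/c[0][0,0]*1.78,r[2])
h=cv2.cvtColor(bgr,40);P=np.hypot(*(np.mgrid[:400,:640][::-1]-proj(c,[*A,.05])[:,None,None]))<30
p=((bgr.max(2)<70)&P).astype(np.uint8);k=max(cv2.findContours(p,0,2)[0],key=cv2.contourArea);M=cv2.moments(k);g=ray(c,(M["m10"]/M["m00"],M["m01"]/M["m00"]),.06)[:2]-A;print("pot",np.degrees(np.arctan2(g[1],g[0])))
b=cv2.imread("pics/top0.png");d=cv2.absdiff(bgr,b).max(2);print("diff at",[ (nm,int(d[y-8:y+8,x-8:x+8].mean())) for nm,x,y in(("mouse",322,180),("stapler",323,240),("mug",345,138),("jar",306,148),("tape",436,180),("calc",193,255),("note",450,248))])
E
```

```text
31.1 [ 0.4240222  -0.0709076   0.21241864] [-0.49254417  1.26435903 -0.55004412]
bank expected px [261.61983731 212.4055057 ]
[255 161  14  14 191] [0.08335632 0.00182683 0.049     ] [0.04808466 0.04808466] 90.0
[286 183   5   7  21] [ 0.01105272 -0.09833969  0.049     ] [0.01525063 0.0215303 ] 14.03624439239502
[256 202  13  23 277] [-0.09053728 -0.00130736  0.049     ] [0.08137404 0.04438584] 90.0
pot 88.87986277854868
diff at [('mouse', 6), ('stapler', 97), ('mug', 9), ('jar', 3), ('tape', 3), ('calc', 4), ('note', 5)]
```

```bash
python3 -c "
from workcell import *
print(finish_job())"
```

```text
the job is handed in; nothing more can be done
None
```

The empty bay faces the front (measured within about 1°). The power bank was tipped, gripped by its raised end and set flat in the bay, about 3 mm from the bay point. The job was handed in at 31 s. One press reading reached 3.3 N, just over the 3 N limit, and the stapler was hidden by the arm in my last check.

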